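Jack up the tilting plate and hold it

ROBOT

A 6-joint arm with a two-finger parallel gripper is mounted at the origin on the work surface. World frame = base frame: x ahead of the robot, y to its left, z up, the work surface at z = 0. Lengths are in m, angles in rad, forces in N, time in s.
With the tool pointing down it reaches from about 0.325 to 0.9 m from the base axis. Payload 3.5 kg.
Tool frame: the origin (TCP) lies at the very end of the fingers, on their centre line; the grasp point (between the pads) lies 19 mm behind it; z points along the fingers, y is the line along which they close (so a half turn about z gives the same grasp; the last joint's range is limited). The gripper opens to 85 mm and grips with 20 to 120 N. Pads are 22 mm wide; open, the fingers measure 114 mm over their backs; the gripper's body (76 mm by 85 mm) begins 54 mm behind the grasp point. The pads swing forward as they close: fully open they stand 13 mm farther back than shut.
Start: joints at [-1.293, 0.276, -0.026, 1.268, 0, 1.467], TCP at [0.232, -0.58, 0.231] pointing down, gripper open.
Joint ranges: [-3.12, 3.12], [-0.85, 1.88], [-1.08, 1.24], [-1.95, 2.15], [-1.57, 1.53], [-3.14, 3.14]. Speed limits (rad/s): [2.57, 2.57, 3.14, 3.14, 3.14, 3.14].

INTERFACE

Orientations are given as a unit quaternion [w, x, y, z].
In Python, from rig import robot gives the robot as it stands. The module is installed in compiled form; this text tells all that it offers.
- The arm moves only by the shell command python3 -m pendant 'ROWS'. ROWS is JSON, a list of rows, each a list of 3 entries, a list of its own where there are three numbers: the turn, a rotation vector about the tool's x, y, z in degrees, then the shift along the tool's x, y, z in mm, then the finger opening in mm, from 0 to 85.4. In form: [[[ax, ay, az], [x, y, z], fingers], ...]. A call has 1 to 20 rows; each row is the pose to reach, as a shift and turn from the pose commanded when the call began, along the tool's axes at that moment; what a row does not reach only later rows make up. A row lasts 1/12 s, in which the tool goes at most 41.7 mm and 7.16 degrees, less where a joint would pass 70% of its speed; a pose out of reach is approached as far as the arm can. A call with a gripper value outside its range is refused whole. The fingers move at their own pace and stop on an object; the grip force is fixed at half the most. Time passes only in rows, so rows that repeat a pose let the fingers close. It gives the time, the measured TCP pose, the force, the opening and the grip force at its end, in the units of the state.
- robot.observe(): the state, without advancing time (a new reading comes with each control period).
- robot.grab_frame(name): name is "scene" or "top" or "wrist"; returns the picture (384x512x3 uint8, red, green, blue); there is no depth.
- robot.calibration(name): a dict with "fx", "fy", "cx", "cy" (pixels), "eye" and "orientation" of the camera in the world; the wrist camera has in their place "tool_from_camera" (4x4, takes a point from camera to tool coordinates, whose origin is the TCP and whose axes are the flange's). Camera axes: x right, y down, z forward; pixel columns grow to the right and rows downward; lengths in m; the calibration is good to about 2 mm. A picture is of the moment at which its call begins: read the wrist's pose just before it. calibration takes no time and is no camera call.
- robot.job_done(): hands the job in; it is judged then, once.
The state is a dict: "time_s": time; "joint_positions": joint angles; "qvel": joint speeds; "tau": joint torques, N m; "ee_pos": TCP position; "ee_rot": TCP orientation; "force": force on the tool from outside, world axes, zero at the start; "moment": the same for the moment, N m; "grip_width": finger opening in m; "gripper_force": force on a finger pad.
Only numpy, scipy, OpenCV 4.12 (cv2) and the standard library are available. Lean on these libraries where they do the work, as an engineer would, in place of code of your own. Each camera call takes 0.05 s, during which the arm holds its last target. There are 200 camera calls.

TASK

The hinged inspection plate has to be held raised so that gauge blocks can be slipped under it: slide the small lever jack, handle end towards you, in between the plate's two front rest posts and set it down flat with its round saddle centred under the lift point, which the round button near the plate's front edge marks from above. Pump the handle with one full stroke down to bed the jack, let it come all the way back up, then press it fully down again and finish while still holding it down, with the plate resting on the jack alone. Do not lift the plate with the hand, and leave the other things on the table where they are.

Things in the scene. Friction and masses are not known exactly. Their poses are not given: they have to be found in the camera images.
- jack: grey lever jack, loose, 0.85 kg. Origin: underside, below the grip cheeks; +x to saddle, -x to handle, z up. Base x -135 to +110, 66 wide, 12 thick. Two upright cheeks, x -24 to +28, top z 64, 40 wide over both outer faces (y +-20): grip these across y from above. Saddle column at x +85; between it and the cheeks all is below z 35. Handle rises backwards from its pivot at x -5, z 48
- saddle_top (a point): centre of the flat top of the jack's round saddle (diameter 30), at x +85, y 0, z 54 of the jack when the handle is up; it rises straight up with the handle's stroke, 24 mm for the full stroke
- paddle (a point): centre of the top face of the flat rubber paddle (50 long, 32 wide, 12 thick) at the handle's end. Handle up: at jack x -117, z 104, sloping 0.42 rad (rising to -x). Swings about the pivot (jack x -5, z 48): paddle middle 125 from the pivot, top face 6 above the handle's axis; ends at about x -130, z 44. Press with shut fingertips or pinch across its width. A spring brings it back up
- jack_handle (a joint): handle stroke, rad: 0 = up (sprung back), 0.5 = fully down on its stop. First 0.17 rad only brings the saddle up to the pad; fully down under the plate takes about 8 to 13 N on the paddle
- fixture: tilting plate, fixed to the table. Origin: on the table under the lift point; +x from its free front edge to the hinge (x 175, z 80). Aluminium plate x -25 to 175, y -140 to 100, level at rest, underside z 70, top z 90; steel flange 30 higher on it, x 48 to 132. Front rest posts 22 square at x -9, y -110 and y 70, on feet 40 (x) by 34 (y): clear gap y -93 to 53, 70 high
- lift_pad (a point): the marked lift point: lowest point of the domed round steel pad (diameter 24) under the plate, z 62 at rest; a dark steel round button (diameter 22, 6 high) on the plate's top face, 25 mm from the front edge, marks it from above. At rest 8 mm above the saddle of a jack with its handle up; rises about 16 with the jack fully pumped. The plate weighs about 2.6 kg
- chuck: bystander: steel collet chuck, 90 tall, diameter 68; stands on the other side from the jack. Origin under its centre
- gauge_block: bystander: steel gauge block 35 x 18 x 30 tall, near the right front post. Origin under its centre
- ring_gauge: bystander: dark ring, diameter 48, 18 tall, near the left front post. Origin under its centre
- micrometer: bystander: micrometer lying at right, about 45 x 130 x 18 tall. Origin within its frame, on the table
- tea_tin: bystander: green tin 65 x 85 x 130 tall at left. Origin under its centre
- plastic_cup: bystander: clear cup, diameter 72, 85 tall at right. Origin under its centre
- bush: bystander: brass tube, diameter 48, 70 tall at left. Origin under its centre

How it is judged:
On the way, in this order (a step that is already met when the one before it is completed fails the run):
1. the jack stands flat with its saddle centred under the lift point, handle up (horizontal distance between saddle_top and lift_pad below 0.01 m and linear speed of jack below 0.02 m/s and value of joint jack_handle below 0.08 rad and height (world z) of jack below 0.005 m and angle between jack's own z axis and vertical below 0.06 rad), for 0.2 s.
2. first full stroke: handle down, plate raised by the jack (value of joint jack_handle above 0.42 rad and height (world z) of lift_pad above 0.0725 m and contact force between jack and fixture above 3 N and horizontal distance between saddle_top and lift_pad below 0.01 m and contact force between each of the fingers, the arm and fixture below 0.5 N), for 0.1 s.
3. handle let all the way back up, plate back on its posts (value of joint jack_handle below 0.1 rad and height (world z) of lift_pad below 0.064 m), for 0.1 s.
At the end, for the whole second after the job is handed in: Fingers still press the jack (over 1 N), handle past 0.42 of 0.5 rad; lift point raised over 10 mm, carried by the jack (over 3 N), untouched by the robot; jack flat on the table, saddle centre within 10 mm of the lift point seen from above (all of step 2 and linear speed of jack below 0.02 m/s and contact force between the fingers and jack above 1 N and height (world z) of jack below 0.005 m and angle between jack's own z axis and vertical below 0.06 rad); the arm keeps its last pose, push and grip.
It fails at once if a bystander was moved more than 30 mm (distance of any of chuck, gauge_block, ring_gauge, micrometer, tea_tin, plastic_cup, bush from where it was at the start of the episode above 0.03 m).
It fails at once if the robot lifted the plate by hand (contact force between the fingers and fixture above 1 N and height (world z) of lift_pad above 0.066 m).
It also fails if it takes over 66 s, if anything falls off the work surface, if the arm or the gripper's body presses on something with over 40 N, if the wrist force passes 120 N, or if a joint passes its speed limit or range.

## Working session

There is one attempt and no reset: what is moved stays moved. The work goes in short steps, Python scripts to look and compute and a shell command to move; the robot and the scene stay as the last step left them, time stands still between calls to the robot, and variables do not carry over. Pictures are saved under pics/ and viewed, at most 10 in all, crops included, and the job is handed in when it is done.

```bash
mkdir -p pics; python3 - <<'E'
from rig import robot
import cv2, numpy as np
s=robot.observe(); print({k:np.round(v,3).tolist() for k,v in s.items()})
for n in ["scene","top","wrist"]:
    s=robot.observe(); im=robot.grab_frame(n); cv2.imwrite(f"pics/{n}0.png",im[:,:,::-1]); 
    print(n,{k:np.round(v,4).tolist() for k,v in robot.calibration(n).items()})
a=cv2.imread("pics/scene0.png");b=cv2.imread("pics/top0.png")
cv2.imwrite("pics/top0x.png",cv2.resize(b,(800,600)))
E
```

```text
{'time_s': 0.0, 'joint_positions': [-1.293, 0.277, -0.028, 1.268, -0.0, 1.467], 'qvel': [0.001, -0.0, -0.001, 0.003, -0.001, -0.001], 'tau': [-0.001, -44.551, 29.52, 0.016, -0.0, -0.0], 'ee_pos': [0.232, -0.579, 0.23], 'ee_rot': [-0.001, 0.982, 0.189, -0.0], 'force': [0.433, 0.681, -0.634], 'moment': [-0.029, -0.01, 0.006], 'gripper_force': 0.0, 'grip_width': 0.086}
scene {'fx': 436.9742, 'fy': 436.9742, 'cx': 262.1915, 'cy': 195.4359, 'eye': [1.133, 0.8674, 0.8718], 'orientation': [-0.1423, 0.2766, 0.8454, -0.4342]}
top {'fx': 426.3427, 'fy': 426.3427, 'cx': 261.7734, 'cy': 196.3464, 'eye': [0.4213, 0.0163, 1.2951], 'orientation': [-0.024, 0.7165, -0.6964, 0.0329]}
wrist {'fx': 298.5092, 'fy': 298.5092, 'cx': 253.6259, 'cy': 193.0817, 'tool_from_camera': [[0.0003, -0.9625, -0.2713, 0.0689], [1.0, 0.0003, -0.0002, -0.0011], [0.0002, -0.2713, 0.9625, -0.1424], [0.0, 0.0, 0.0, 1.0]]}
```

View pics/top0x.png

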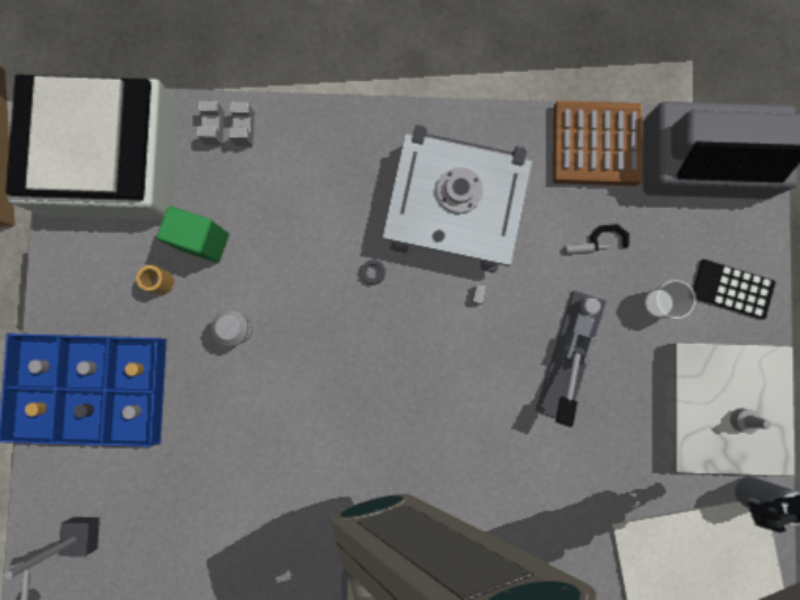

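View pics/scene0.png

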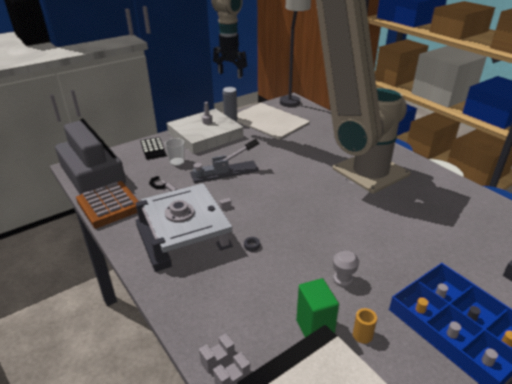

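The top view shows the jack at about (575,360) of 800x600, with its saddle at (592,306) and paddle at (566,412). The plate's button is at (438,236), the ring at (372,271) and the gauge block at (480,294). The scene view agrees. I'll move the wrist camera between the jack and the plate to measure them.

```bash
python3 -m pendant '[[[0,0,4],[25,-26,-10],85],[[0,0,10],[55,-58,-20],85],[[0,0,16],[85,-90,-30],85],[[0,0,22],[115,-122,-40],85],[[0,0,28],[145,-154,-50],85],[[0,0,33],[175,-186,-60],85],[[0,0,38],[205,-218,-70],85],[[0,0,38],[235,-250,-80],85],[[0,0,38],[260,-280,-90],85],[[0,0,38],[280,-297,-90],85],[[0,0,38],[280,-297,-90],85],[[0,0,38],[280,-297,-90],85],[[0,0,38],[280,-297,-90],85],[[0,0,38],[280,-297,-90],85],[[0,0,38],[280,-297,-90],85]]'
cat > h.py <<'E'
import numpy as np, cv2, json
from scipy.spatial.transform import Rotation as R
def rot(q): return R.from_quat([q[1],q[2],q[3],q[0]]).as_matrix()
def grab(robot,cam,name):
    s=robot.observe(); c=robot.calibration(cam); im=robot.grab_frame(cam)
    if cam=="wrist":
        T=np.array(c["tool_from_camera"]); Rt=rot(s["ee_rot"])
        Rc=Rt@T[:3,:3]; e=np.array(s["ee_pos"])+Rt@T[:3,3]
    else: Rc=rot(c["orientation"]); e=np.array(c["eye"])
    d=dict(R=Rc.tolist(),e=e.tolist(),k=[c["fx"],c["fy"],c["cx"],c["cy"]],ee=list(map(float,s["ee_pos"])),q=list(map(float,s["ee_rot"])))
    json.dump(d,open(f"pics/{name}.json","w")); cv2.imwrite(f"pics/{name}.png",im[:,:,::-1]); return im
def ray(name,uv):
    d=json.load(open(f"pics/{name}.json")); k=d["k"]
    v=np.array(d["R"])@[(uv[0]-k[2])/k[0],(uv[1]-k[3])/k[1],1]; return np.array(d["e"]),v/np.linalg.norm(v)
def plane(name,uv,z):
    e,v=ray(name,uv); return e+v*(z-e[2])/v[2]
def tri(obs):
    A=np.zeros((3,3));b=np.zeros(3)
    for n,uv in obs:
        e,v=ray(n,uv); P=np.eye(3)-np.outer(v,v); A+=P;b+=P@e
    p=np.linalg.solve(A,b); return p,[float(np.linalg.norm(np.cross(p-ray(n,u)[0],ray(n,u)[1]))) for n,u in obs]
E
python3 - <<'E'
from rig import robot
from h import *
s=robot.observe(); print(np.round(s["ee_pos"],4),np.round(rot(s["ee_rot"]),3).tolist(),s["time_s"])
im=grab(robot,"wrist","w1"); grab(robot,"top","t1"); grab(robot,"scene","s1")
cv2.imwrite("pics/w1x.png",cv2.resize(cv2.imread("pics/w1.png"),(800,600)))
E
```

```text
time_s: 1.4
ee_pos: [0.3812, -0.2016, 0.3207]
ee_rot: [-0.0, 0.99, -0.142, -0.001]
force: [0.7, -0.5, -1.5]
grip_width: 0.0854
gripper_force: 0.0
[ 0.3812 -0.2016  0.3207] [[0.96, -0.281, -0.001], [-0.281, -0.96, 0.0], [-0.001, -0.0, -1.0]] 1.4
```

View pics/w1x.png

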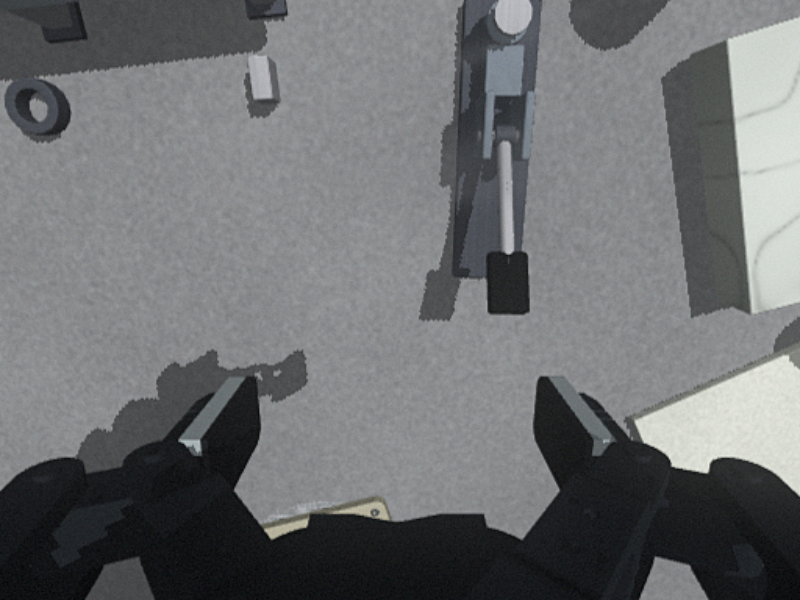

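The wrist view shows the jack upright in the picture: saddle at (513,16), cheeks at (488–532, 92–158), paddle at (508,283). The ring is at (38,107) and the gauge block at (262,78). The plate is cut off at the top left, so I'll move the camera towards it for a second view.

```bash
python3 -m pendant '[[[0,0,0],[35,-27,-10],85],[[0,0,0],[65,-54,-20],85],[[0,0,0],[95,-80,-30],85],[[0,0,0],[125,-105,-35],85],[[0,0,0],[140,-120,-40],85],[[0,0,0],[140,-120,-40],85],[[0,0,0],[140,-120,-40],85],[[0,0,0],[140,-120,-40],85],[[0,0,0],[140,-120,-40],85]]'
python3 - <<'E'
from rig import robot
from h import *
im=grab(robot,"wrist","w2")
cv2.imwrite("pics/w2x.png",cv2.resize(cv2.imread("pics/w2.png"),(800,600)))
E
```

```text
time_s: 2.3
ee_pos: [0.5486, -0.125, 0.361]
ee_rot: [0.0, 0.99, -0.142, -0.001]
force: [-0.8, -0.1, -0.4]
grip_width: 0.0853
gripper_force: 0.0
```

View pics/w2x.png

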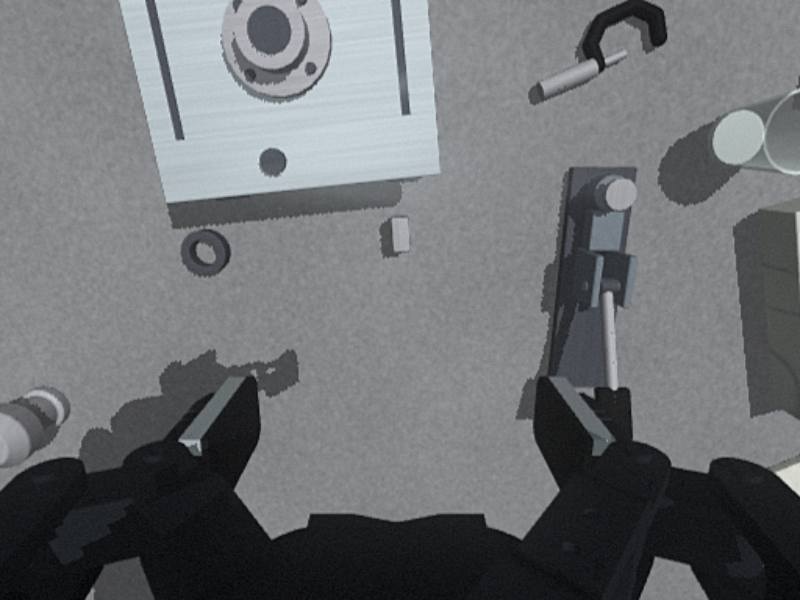

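The second wrist view shows the button at (272,161) and the plate's front corners at (166,203) and (440,173). The saddle is at (621,194), the jack's front corners at (570,168) and (636,168), and the cheek tops at (590,278) and (628,280). Next I'll refine these by masks and triangulate.

```bash
cat > m.py <<'E'
from h import *
def blob(name,uv,r,lo,hi):
    g=cv2.cvtColor(cv2.imread(f"pics/{name}.png"),cv2.COLOR_BGR2GRAY)
    u,v=int(uv[0]),int(uv[1]); y0,x0=max(0,v-r),max(0,u-r)
    w=g[y0:v+r+1,x0:u+r+1]; w=cv2.resize(w,None,fx=4,fy=4,interpolation=cv2.INTER_CUBIC)
    m=cv2.inRange(w,lo,hi); n,l,st,c=cv2.connectedComponentsWithStats(m)
    i=l[min(int((uv[1]-y0)*4+2),l.shape[0]-1),int((uv[0]-x0)*4+2)]
    if i==0: return None,w[w.shape[0]//2,w.shape[1]//2]
    k=(l==i).astype(np.uint8); cs=max(cv2.findContours(k,0,2)[0],key=cv2.contourArea)
    e=cv2.fitEllipse(cs); f=lambda p:((p[0]+.5)/4-.5+x0,(p[1]+.5)/4-.5+y0)
    return f(e[0]),np.array(e[1])/4,e[2]
E
python3 - <<'E'
from m import *
S=1.5625
bt={n:blob(n,(p[0]/S,p[1]/S),12,0,110) for n,p in dict(w2=(272,161),t1=(438,236)).items()}
sd={n:blob(n,(p[0]/S,p[1]/S),14,130,255) for n,p in dict(w1=(513,16),w2=(621,194),t1=(592,306)).items()}
print("button",bt);print("saddle",sd)
print(tri([(n,b[0]) for n,b in bt.items()])); 
for n in bt: print(n,plane(n,bt[n][0],.096))
print(tri([(n,b[0]) for n,b in sd.items()]),tri([(n,b[0]) for n,b in sd.items() if n!="t1"]))
for n in sd: print(n,plane(n,sd[n][0],.054))
P=lambda n,p,z:plane(n,(p[0]/S,p[1]/S),z)
def yaw(a,b): d=b-a; return np.degrees(np.arctan2(d[1],d[0])),np.linalg.norm(d)
a,b=P("w2",(166,203),.09),P("w2",(440,173),.09);print("edge",a,b,yaw(a,b))
a,b=P("t1",(385,235),.09),P("t1",(512,264),.09);print("edge top",a,b,yaw(a,b))
a,b=P("w2",(570,168),.012),P("w2",(636,168),.012);print("jack front",a,b,yaw(a,b),(a+b)/2)
c=P("w1",(453,275),.012);print("left edge",c,yaw(c,a))
for p in [(590,278),(628,280)]: print("cheeks w2",P("w2",p,.064))
for p in [(488,125),(529,125)]: print("cheeks w1",P("w1",p,.064))
print("paddle w1",P("w1",(508,283),.104))
print("gauge,ring",P("w2",(399,235),.03),P("w2",(205,253),.018))
g=[cv2.resize(cv2.imread(f"pics/{n}.png")[y:y+75,x:x+75],(390,390),interpolation=cv2.INTER_CUBIC) for n,x,y in [("w1",300,0),("w2",350,130),]]
cv2.imwrite("pics/crop1.png",np.hstack(g))
E
```

```text
button {'w2': ((174.21726989746094, 103.19013595581055), array([16.5332756 , 17.06735229]), 132.94004821777344), 't1': ((280.1911859512329, 150.69035720825195), array([6.65126705, 7.36019802]), 51.66720962524414)}
saddle {'w1': ((327.8726272583008, 7.375710487365723), array([24.57152939, 27.414011  ]), 1.6062089204788208), 'w2': ((399.80643463134766, 123.9500503540039), array([23.00058174, 26.27184105]), 9.31730842590332), 't1': ((379.0240020751953, 195.09420108795166), array([9.01873112, 9.99515343]), 158.06204223632812)}
(array([ 0.64965742, -0.04611318,  0.09918078]), [7.559422945074711e-05, 7.559422945081793e-05])
w2 [ 0.65000591 -0.04531932  0.096     ]
t1 [ 0.65019194 -0.0463036   0.096     ]
(array([ 0.53443272, -0.33910731,  0.0600238 ]), [0.001897914075435099, 0.00108424351989135, 0.0008214689242674874]) (array([ 0.53425407, -0.33862566,  0.06025398]), [0.0014881934750765405, 0.0014881934750765103])
w1 [ 0.53498297 -0.33899081  0.054     ]
w2 [ 0.53354763 -0.34292975  0.054     ]
t1 [ 0.535348   -0.34162233  0.054     ]
edge [0.64370538 0.05694584 0.09      ] [ 0.60135473 -0
[... 166 characters left out ...]
    ] (np.float64(-101.2627338506617), np.float64(0.23824292272016281))
jack front [ 0.56675553 -0.31228011  0.012     ] [ 0.54806017 -0.37640247  0.012     ] (np.float64(-106.25444352469268), np.float64(0.0667921593243078)) [ 0.55740785 -0.34434129  0.012     ]
left edge [ 0.33509952 -0.24530014  0.012     ] (np.float64(-16.126458612187097), np.float64(0.2411448184542876))
cheeks w2 [ 0.46555984 -0.29432108  0.064     ]
cheeks w2 [ 0.45333222 -0.32921187  0.064     ]
cheeks w1 [ 0.45951826 -0.30001506  0.064     ]
cheeks w1 [ 0.45027979 -0.33160099  0.064     ]
paddle w1 [ 0.33948362 -0.28030679  0.104     ]
gauge,ring [ 0.55247428 -0.1278072   0.03      ] [0.58979471 0.07357203 0.018     ]
```

View pics/crop1.png

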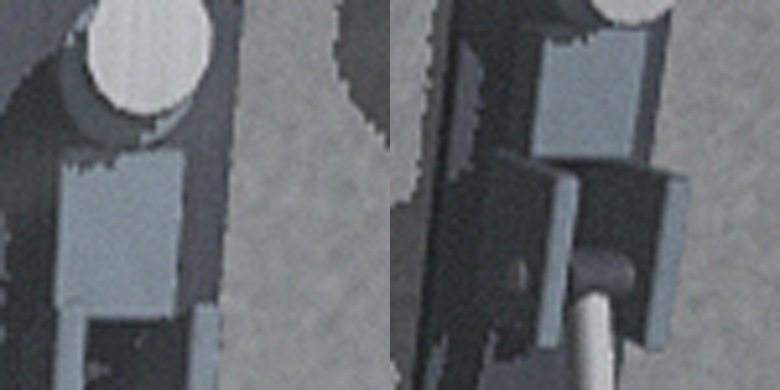

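The triangulated heights match the text: button z 0.099 against 0.096, saddle z 0.060 against 0.054.

| Item | Position (x, y) | Yaw |
|---|---|---|
| Jack origin | (0.453, −0.3155) | −16.2° |
| Lift point | (0.650, −0.046) | plate −10.7° |

The spread of the cheeks and the 241 mm base length are also consistent with the sizes given. Now I'll grasp the jack.

```bash
python3 -m pendant '[[[0,0,0],[-8,36,10],85],[[0,0,0],[-16,72,30],85],[[0,0,0],[-24,108,50],85],[[0,0,0],[-30,144,70],85],[[0,0,0],[-36,180,90],85],[[0,0,0],[-38,205,115],85],[[0,0,0],[-38,210,150],85],[[0,0,0],[-38,210,185],85],[[0,0,0],[-38,210,215],85],[[0,0,0],[-38,210,240],85],[[0,0,0],[-38,210,260],85],[[0,0,0],[-38,210,275],85],[[0,0,0],[-38,210,290],85],[[0,0,0],[-38,210,305],85],[[0,0,0],[-38,210,318],85],[[0,0,0],[-38,210,328],85],[[0,0,0],[-38,210,330],85],[[0,0,0],[-38,210,330],85]]'
python3 -m pendant '[[[0,0,0],[0,0,0],70],[[0,0,0],[0,0,0],60],[[0,0,0],[0,0,0],50],[[0,0,0],[0,0,0],44],[[0,0,0],[0,0,0],36],[[0,0,0],[0,0,0],30],[[0,0,0],[0,0,0],30],[[0,0,0],[0,0,0],30],[[0,0,0],[0,0,0],30],[[0,0,0],[0,0,0],30],[[0,0,0],[0,0,0],30]]'
```

```text
time_s: 3.85
ee_pos: [0.4537, -0.315, 0.0308]
ee_rot: [-0.0, 0.99, -0.141, -0.001]
force: [0.7, 0.1, 0.7]
grip_width: 0.0851
gripper_force: 0.0
time_s: 4.77
ee_pos: [0.4552, -0.3163, 0.0324]
ee_rot: [0.001, 0.99, -0.141, 0.001]
force: [-1.5, -1.3, 5.7]
grip_width: 0.039
gripper_force: 63.2
```

The grasp holds at 39 mm opening and 63 N. Now I'll lift and carry the jack, gripped level, to 120 mm in front of its place, turned to the plate's heading.

```bash
python3 -m pendant '[[[0,0,0],[0,0,-6],30],[[0,0,0],[0,0,-18],30],[[0,0,0],[0,0,-32],30],[[0,0,0],[0,0,-46],30],[[0,0,0],[-2,-6,-56],30],[[0,0,0],[-7,-20,-60],30],[[0,0,0],[-14,-40,-60],30],[[0,0,-1],[-22,-66,-60],30],[[0,0,-2],[-31,-94,-60],30],[[0,0,-2],[-40,-122,-60],30],[[0,0,-3],[-49,-150,-60],30],[[0,0,-3],[-58,-178,-60],30],[[0,0,-4],[-67,-206,-60],30],[[0,0,-5],[-76,-234,-60],30],[[0,0,-5.6],[-83,-260,-60],30],[[0,0,-5.6],[-88,-280,-60],30],[[0,0,-5.6],[-91,-290,-60],30],[[0,0,-5.6],[-91,-293,-60],30],[[0,0,-5.6],[-91,-293,-60],30],[[0,0,-5.6],[-91,-293,-60],30]]'
python3 - <<'E'
from rig import robot
from h import *
s=robot.observe(); M=rot(s["ee_rot"]);print(np.round(s["ee_pos"],4),np.degrees(np.arctan2(M[1,0],M[0,0])),s["gripper_force"])
im=grab(robot,"wrist","w3"); grab(robot,"top","t3"); grab(robot,"scene","s3")
cv2.imwrite("pics/w3x.png",cv2.resize(cv2.imread("pics/w3.png"),(800,600)))
E
```

```text
time_s: 6.43
ee_pos: [0.4475, -0.0143, 0.0911]
ee_rot: [-0.002, 0.996, -0.089, -0.0]
force: [0.1, -0.1, -9.0]
grip_width: 0.0392
gripper_force: 62.6
[ 0.4475 -0.0143  0.0911] -10.211447050972748 62.638256549835205
```

View pics/w3x.png

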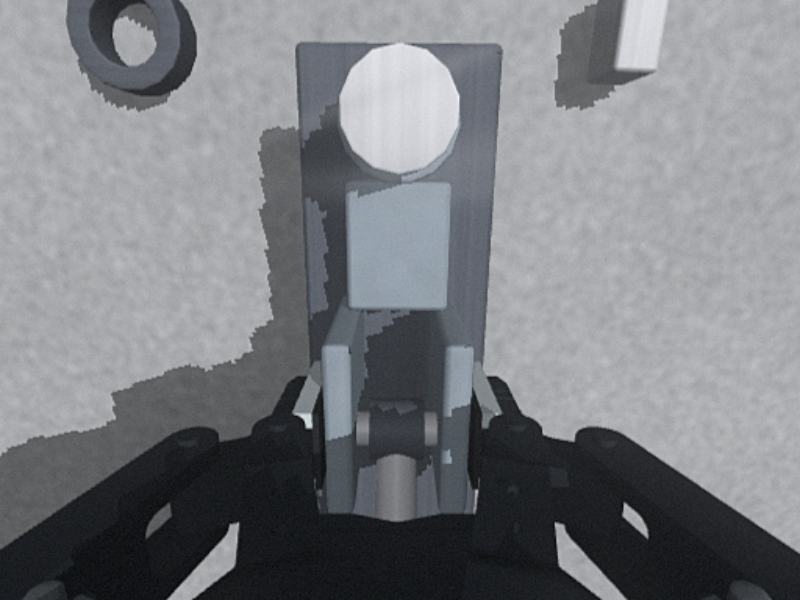

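The jack hangs straight in the hand: saddle at (400,107) and base front edge at (297–502, 44). The ring and gauge block lie well to either side. Next I'll measure the saddle in the tool frame, its tilt and the remaining shift.

```bash
python3 - <<'E'
from m import *
S=1.5625
b=blob("w3",(256,68),45,170,255);print(b)
d=json.load(open("pics/w3.json"));M=rot(d["q"]);ee=np.array(d["ee"])
T=blob("t3",(0,0),1,0,255) if 0 else None
for z in (.108,.1127,.117): 
    p=plane("w3",b[0],z);print(z,p,(M.T@(p-ee)*1000).round(1))
# depth from known 30 mm diameter
dep=d["k"][0]*30/max(b[1]);print("depth mm",dep)
e,v=ray("w3",b[0]);zc=np.array(d["R"])[:,2];print("point from size",e+v*dep/1000/(v@zc))
# saddle in top view, independent
p=plane("w3",b[0],.1127);k=json.load(open("pics/t3.json"))
c=np.array(k["R"]).T@(p-np.array(k["e"]));uv=[c[0]/c[2]*k["k"][0]+k["k"][2],c[1]/c[2]*k["k"][1]+k["k"][3]]
bt=blob("t3",uv,9,150,255);print("top pred",uv,"found",bt)
if bt[0] is not None: print(tri([("w3",b[0]),("t3",bt[0])]),plane("t3",bt[0],.1127))
a,f=[plane("w3",(q[0]/S,q[1]/S),.0587+.012) for q in [(297,44),(502,44)]];print("front",a,f,np.linalg.norm(a-f),(M.T@((a+f)/2-ee)*1000).round(1))
E
```

```text
((255.78540802001953, 63.02059555053711), array([87.71656036, 90.1109848 ]), 42.67346954345703)
0.108 [ 0.53171952 -0.02948733  0.108     ] [ 85.5  -0.1 -16.9]
0.1127 [ 0.53109089 -0.02936443  0.1127    ] [ 84.9  -0.1 -21.6]
0.117 [ 0.53051575 -0.02925199  0.117     ] [ 84.3  -0.1 -25.9]
depth mm 99.38051869161838
point from size [ 0.52929691 -0.02901371  0.12611279]
top pred [np.float64(273.41074299252415), np.float64(191.61029305997238)] found ((274.1283483505249, 191.1344518661499), array([7.5031867 , 9.37321472]), 104.76961517333984)
(array([ 0.53349836, -0.03084574,  0.09767506]), [0.0011560289766570316, 0.00115602897665712]) [ 0.5324803  -0.03132969  0.1127    ]
front [ 0.55801883 -0.00150451  0.0707    ] [ 0.54656478 -0.06479816  0.0707    ] 0.06432169691257879 [106.4   0.   20.4]
```

My blob had merged with the background. By hand the saddle circle centre is (256,68.5) px, which puts the saddle at tool x of about 82.5 mm; the front edge at 106.4 gives the same −3 mm offset. From here to the goal is 122 mm in tool x and −5 mm in tool y. I'll lower first, then slide in.

```bash
python3 -m pendant '[[[0,0,0],[0,-2,8],30],[[0,0,0],[0,-4,20],30],[[0,0,0],[0,-5,32],30],[[0,0,0],[0,-5,42],30],[[0,0,0],[0,-5,49],30],[[0,0,0],[0,-5,54],30],[[0,0,0],[0,-5,57],30],[[0,0,0],[0,-5,57],30],[[0,0,0],[0,-5,57],30],[[0,0,0],[0,-5,57],30]]'
```

```text
time_s: 7.42
ee_pos: [0.4491, -0.0119, 0.0349]
ee_rot: [-0.003, 0.996, -0.087, 0.001]
force: [-0.0, -0.2, -7.9]
grip_width: 0.0391
gripper_force: 62.6
```

```bash
python3 -m pendant '[[[0,0,0],[4,0,0],30],[[0,0,0],[12,0,0],30],[[0,0,0],[22,0,0],30],[[0,0,0],[33,-0.5,0],30],[[0,0,0],[44,-0.5,0],30],[[0,0,0],[55,-0.5,0],30],[[0,0,0],[66,-1,0],30],[[0,0,0],[77,-1,0],30],[[0,0,0],[88,-1,0],30],[[0,0,0],[98,-1,0],30],[[0,0,0],[107,-1,0],30],[[0,0,0],[114,-1,0],30],[[0,0,0],[119,-1,0],30],[[0,0,0],[121,-1,0],30],[[0,0,0],[121,-1,0],30],[[0,0,0],[121,-1,0],30]]'
python3 -m pendant '[[[0,0,0],[0,0,1.5],30],[[0,0,0],[0,0,2.5],30],[[0,0,0],[0,0,2.5],30],[[0,0,0],[0,0,2.5],30]]'
python3 - <<'E'
from rig import robot
from h import *
s=robot.observe(); M=rot(s["ee_rot"]);print(np.round(s["ee_pos"],4),np.degrees(np.arctan2(M[1,0],M[0,0])),s["gripper_force"],s["force"])
im=grab(robot,"wrist","w4"); grab(robot,"top","t4"); grab(robot,"scene","s4")
cv2.imwrite("pics/w4x.png",cv2.resize(cv2.imread("pics/w4.png"),(800,600)))
E
```

```text
time_s: 8.75
ee_pos: [0.5669, -0.0321, 0.0341]
ee_rot: [-0.004, 0.996, -0.086, -0.0]
force: [-0.4, 0.4, -8.6]
grip_width: 0.0388
gripper_force: 62.6
time_s: 9.08
ee_pos: [0.567, -0.0321, 0.0327]
ee_rot: [-0.003, 0.996, -0.086, -0.0]
force: [-5.1, 1.5, 3.1]
grip_width: 0.0393
gripper_force: 64.1
[ 0.567  -0.0321  0.0327] -9.915629637242446 64.13054823875427 [-5.12592567  1.47793454  3.07125523]
```

View pics/w4x.png

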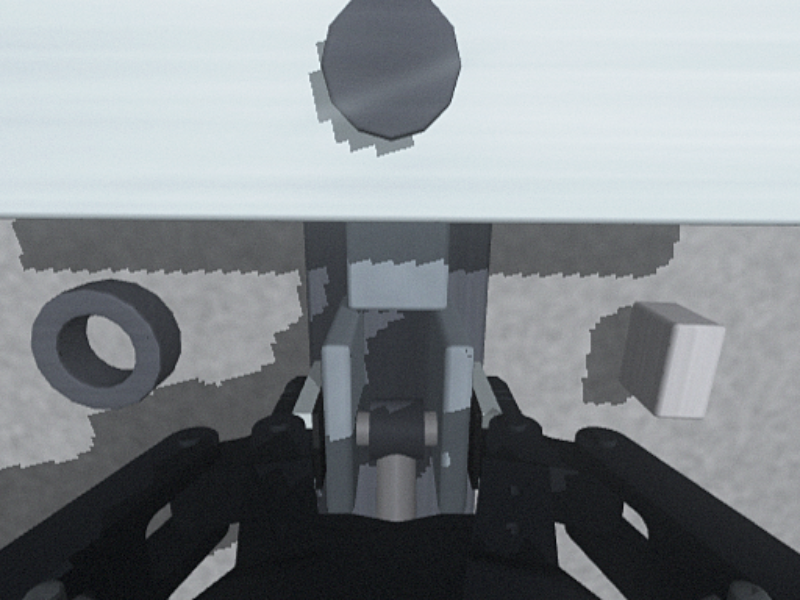

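The plate's front edge is level in the picture at row 218, with the jack going squarely under it. The button is at about (391,66), with its lower rim at row 139. The ring and gauge block are untouched. I'll compare the button with the saddle in the tool frame.

```bash
python3 - <<'E'
from m import *
S=1.5625
g=cv2.cvtColor(cv2.imread("pics/w4.png"),cv2.COLOR_BGR2GRAY)
m=cv2.inRange(g[:100],0,128);n,l,st,c=cv2.connectedComponentsWithStats(m);i=l[40,250];k=(l==i).astype(np.uint8)
k=cv2.morphologyEx(k,cv2.MORPH_OPEN,np.ones((9,9),np.uint8));print(cv2.boundingRect(k))
cs=max(cv2.findContours(k,0,1)[0],key=cv2.contourArea)[:,0].astype(float)
cs=cs[(cs[:,1]>12)]
d=json.load(open("pics/w4.json"));M=rot(d["q"]);ee=np.array(d["ee"])
W=np.array([M.T@(plane("w4",p,.096)-ee) for p in cs])*1000
def circ(W):
    A=np.c_[2*W[:,:2],np.ones(len(W))];x=np.linalg.lstsq(A,(W[:,:2]**2).sum(1),rcond=None)[0];return x[:2],np.sqrt(x[2]+x[:2]@x[:2])
print("button tool",circ(W))
d3=json.load(open("pics/w3.json"));M3=rot(d3["q"]);e3=np.array(d3["ee"])
for z in(.0225,.0185): print("saddle tool",(M3.T@(plane("w3",(400/S,107.5/S),e3[2]+z)-e3)*1000).round(1))
p=plane("w4",(391/S,218/S),.09);print("edge",M.T@(p-ee)*1000, "front in tool, +25 = lift")
E
```

```text
(206, 0, 87, 90)
button tool (array([83.75578857, -1.92333681]), np.float64(10.418059883664716))
saddle tool [ 82.8  -0.  -22.5]
saddle tool [ 83.2  -0.  -18.5]
edge [ 60.05388228  -1.84062825 -57.37576919] front in tool, +25 = lift
```

The saddle is within 2 mm of the button. I'll nudge 1 mm in x and −1.5 mm in y, release, rise straight up and go back over the paddle with the fingers shut.

```bash
python3 -m pendant '[[[0,0,0],[0.5,-1,-0.5],30],[[0,0,0],[1,-1.5,-0.5],30],[[0,0,0],[1,-1.5,0],30],[[0,0,0],[1,-1.5,0],30],[[0,0,0],[1,-1.5,0],45],[[0,0,0],[1,-1.5,0],60],[[0,0,0],[1,-1.5,0],75],[[0,0,0],[1,-1.5,0],75],[[0,0,0],[1,-1.5,0],75],[[0,0,0],[1,-1.5,0],75]]'
python3 -m pendant '[[[0,0,0],[0,0,-8],75],[[0,0,0],[0,0,-22],75],[[0,0,0],[0,0,-40],75],[[0,0,0],[0,0,-62],75],[[0,0,0],[0,0,-84],75],[[0,0,0],[0,0,-104],75],[[0,0,0],[0,0,-118],75],[[0,0,0],[-15,0,-124],60],[[0,0,0],[-40,0,-125],40],[[0,0,0],[-70,0,-125],20],[[0,0,0],[-95,0,-125],0],[[0,0,0],[-112,0,-125],0],[[0,0,0],[-119,0,-125],0],[[0,0,0],[-119,0,-125],0],[[0,0,0],[-119,0,-125],0],[[0,0,0],[-119,0,-125],0],[[0,0,0],[-119,0,-125],0],[[0,0,0],[-119,0,-125],0],[[0,0,0],[-119,0,-125],0]]'
python3 - <<'E'
from rig import robot
from h import *
s=robot.observe(); print(np.round(s["ee_pos"],4),s["grip_width"],np.round(s["force"],1))
grab(robot,"wrist","w5"); grab(robot,"top","t5"); grab(robot,"scene","s5")
a=cv2.resize(cv2.imread("pics/w5.png"),(400,300));b=cv2.resize(cv2.imread("pics/s5.png")[120:270,130:330],(400,300),interpolation=cv2.INTER_CUBIC)
cv2.imwrite("pics/c5.png",np.hstack([a,b]))
E
```

```text
time_s: 10.07
ee_pos: [0.5693, -0.0317, 0.032]
ee_rot: [-0.004, 0.996, -0.086, 0.001]
force: [-0.5, -0.0, -0.6]
grip_width: 0.0752
gripper_force: 0.0
time_s: 11.65
ee_pos: [0.4521, -0.0124, 0.1568]
ee_rot: [-0.004, 0.996, -0.086, 0.0]
force: [0.9, -0.7, 0.0]
grip_width: -0.0001
gripper_force: 0.0
[ 0.4521 -0.0124  0.1568] -0.00010837668541726966 [ 0.9 -0.7  0. ]
```

View pics/c5.png

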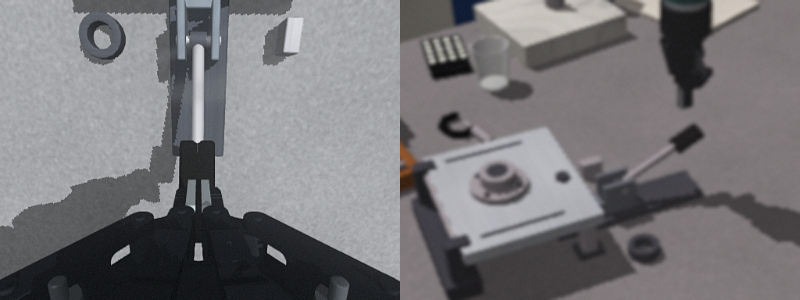

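The shut fingers stand centrally over the paddle, at about (199,150) of the left half. The jack lies straight under the plate and the bystanders are in place. Next is the first stroke, along the paddle's arc.

```bash
python3 -m pendant '[[[0,0,0],[0,0,15],0],[[0,0,0],[0,0,30],0],[[0,0,0],[0,0,42],0],[[0,0,0],[0,0,48],0],[[0,0,0],[-1,0,54],0],[[0,0,0],[-4,0,60],0],[[0,0,0],[-6,0,66],0],[[0,0,0],[-8,0,72],0],[[0,0,0],[-9,0,78],0],[[0,0,0],[-10.5,0,84],0],[[0,0,0],[-12,0,90],0],[[0,0,0],[-12.5,0,96],0],[[0,0,0],[-13,0,102],0],[[0,0,0],[-13,0,107],0],[[0,0,0],[-13,0,110],0],[[0,0,0],[-13,0,110],0],[[0,0,0],[-13,0,110],0]]'
```

```text
time_s: 13.22
ee_pos: [0.4392, -0.0096, 0.0477]
ee_rot: [-0.003, 0.996, -0.086, 0.001]
force: [-2.5, -0.8, 10.3]
grip_width: -0.0002
gripper_force: 5.1
```

```bash
python3 -m pendant '[[[0,0,0],[0,0,1.5],0],[[0,0,0],[0,0,3],0],[[0,0,0],[0,0,3.5],0],[[0,0,0],[0,0,3.5],0],[[0,0,0],[0,0,3.5],0]]'
python3 - <<'E'
from rig import robot
from m import *
s=robot.observe(); print(np.round(s["ee_pos"],4),np.round(s["force"],1))
grab(robot,"wrist","w6"); grab(robot,"top","t6"); grab(robot,"scene","s6")
# button seed in scene: (563,177) in crop pair -> 130+163/2, 120+177/2
for n,p in [("s5",(211.5,208.5)),("s6",(211.5,208.5)),("s6",(211,204)),("t5",(280.2,150.7)),("t6",(280.2,150.7))]: print(n,blob(n,p,10,0,110))
a=cv2.imread("pics/w6.png");b=cv2.resize(cv2.imread("pics/s6.png")[120:270,130:330],(400,300),interpolation=cv2.INTER_CUBIC)
cv2.imwrite("pics/c6.png",np.hstack([cv2.resize(a,(400,300)),b]))
E
```

```text
time_s: 13.63
ee_pos: [0.4392, -0.0095, 0.0444]
ee_rot: [-0.003, 0.996, -0.086, 0.001]
force: [-2.7, -0.3, 11.1]
grip_width: -0.0
gripper_force: 5.2
[ 0.4392 -0.0095  0.0444] [-2.7 -0.3 11.1]
s5 ((210.94514656066895, 208.128098487854), array([5.04886961, 6.5045085 ]), 100.81929779052734)
s6 (None, np.uint8(183))
s6 ((209.9282054901123, 203.96128177642822), array([4.95675707, 6.60556889]), 83.32868957519531)
t5 ((280.20759201049805, 150.71249294281006), array([6.74918032, 7.50850058]), 48.92638397216797)
t6 ((280.5664463043213, 148.86571979522705), array([6.77275801, 7.49337864]), 68.25810241699219)
```

View pics/c6.png

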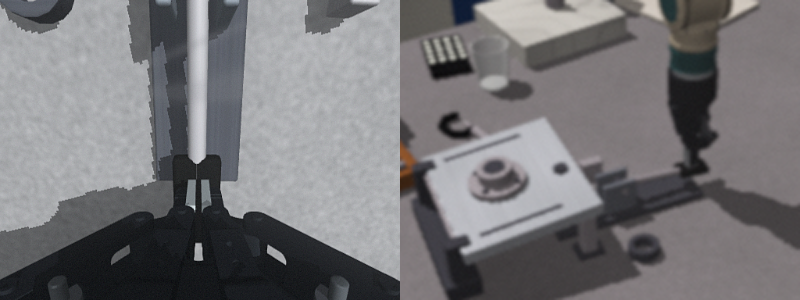

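The plate's front has visibly risen: the button moved 4 px up in the scene view, and the press force is 11 N with the tip at z 0.044. Next I'll let the handle all the way back up along the same arc and pause there.

```bash
python3 -m pendant '[[[0,0,0],[0,0,-8],0],[[0,0,0],[0,0,-16],0],[[0,0,0],[1,0,-24],0],[[0,0,0],[2.5,0,-32],0],[[0,0,0],[4,0,-40],0],[[0,0,0],[6,0,-48],0],[[0,0,0],[8,0,-56],0],[[0,0,0],[12,0,-64],0],[[0,0,0],[13,0,-74],0],[[0,0,0],[13,0,-84],0],[[0,0,0],[13,0,-90],0],[[0,0,0],[13,0,-90],0],[[0,0,0],[13,0,-90],0],[[0,0,0],[13,0,-90],0],[[0,0,0],[13,0,-90],0]]'
python3 - <<'E'
from rig import robot
from m import *
grab(robot,"wrist","w7"); grab(robot,"top","t7"); grab(robot,"scene","s7")
s6,t6=((209.93,203.96),(280.57,148.87))
b=blob("s7",(211,208),10,0,110),blob("t7",(280.2,150.7),10,0,110);print(b)
print("up",tri([("s6",s6),("t6",t6)])[0],"down",tri([("s7",b[0][0]),("t7",b[1][0])])[0])
# jack motion between w5 and w7: same nominal pose -> image shift of jack region
A,B=[cv2.cvtColor(cv2.imread(f"pics/{n}.png"),cv2.COLOR_BGR2GRAY)[0:180,210:300].astype(np.float32) for n in("w5","w7")]
print(cv2.phaseCorrelate(A,B), [json.load(open(f"pics/{n}.json"))["ee"] for n in("w5","w7")])
cv2.imwrite("pics/c7.png",np.hstack([cv2.resize(cv2.imread(f"pics/{n}.png"),(400,300)) for n in("w5","w7")]))
E
```

```text
time_s: 15.03
ee_pos: [0.4506, -0.0119, 0.1327]
ee_rot: [-0.004, 0.996, -0.086, -0.001]
force: [0.1, -0.2, -0.7]
grip_width: -0.0002
gripper_force: 0.0
(((210.94959354400635, 208.14365196228027), array([5.0054121 , 6.54425192]), 100.71810913085938), ((280.2115478515625, 150.69729900360107), array([6.77858686, 7.48204613]), 47.645172119140625))
up [ 0.65240999 -0.04625742  0.10970661] down [ 0.65027301 -0.0462218   0.0934443 ]
((-1.0402651180471452, -9.414261604962903), 0.4749732693330741) [[0.452080181663142, -0.01237356214251016, 0.15680845008424513], [0.4505878985813619, -0.011908770304538166, 0.13265498668333398]]
```

View pics/c7.png

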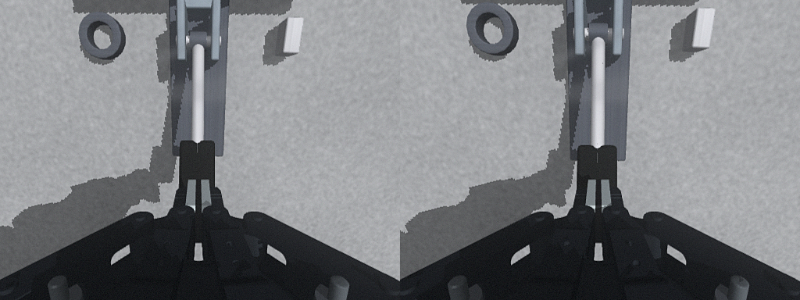

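The plate rose 16.3 mm (button z 0.0934 → 0.1097) and is back at rest with the handle up. I'll check from the base's rear right corner that the jack hasn't crept: (225,156) in w5, (238,181) in w6 and (225,160) in w7.

```bash
python3 - <<'E'
from m import *
for n,p in [("w5",(225,156)),("w6",(238,181)),("w7",(225,160))]: print(n,plane(n,(p[0]*1.28,p[1]*1.28),.012).round(4))
for n,p in [("w5",(178,30)),("w5",(222,30)),("w7",(176,30)),("w7",(222,30))]: print(n,plane(n,(p[0]*1.28,p[1]*1.28),.064).round(4))
E
python3 -m pendant '[[[0,0,0],[0,0,10],0],[[0,0,0],[0,0,18],0],[[0,0,0],[0,0,24],0],[[0,0,0],[-1,0,30],0],[[0,0,0],[-4,0,36],0],[[0,0,0],[-6,0,42],0],[[0,0,0],[-8,0,48],0],[[0,0,0],[-9,0,54],0],[[0,0,0],[-10.5,0,60],0],[[0,0,0],[-12,0,66],0],[[0,0,0],[-12.5,0,72],0],[[0,0,0],[-13,0,78],0],[[0,0,0],[-13,0,83],0],[[0,0,0],[-13,0,87],0],[[0,0,0],[-13,0,90],0],[[0,0,0],[-13,0,91],0],[[0,0,0],[-13,0,91],0],[[0,0,0],[-13,0,91],0],[[0,0,0],[-13,0,91],0]]'
```

```text
w5 [ 0.4273 -0.041   0.012 ]
w6 [ 0.4279 -0.039   0.012 ]
w7 [ 0.4285 -0.0384  0.012 ]
w5 [ 0.5706 -0.0125  0.064 ]
w5 [ 0.5637 -0.0521  0.064 ]
w7 [ 0.564  -0.0116  0.064 ]
w7 [ 0.5575 -0.0488  0.064 ]
time_s: 16.77
ee_pos: [0.4388, -0.0095, 0.0439]
ee_rot: [-0.003, 0.996, -0.086, 0.0]
force: [-5.3, -0.4, 17.6]
grip_width: 0.0003
gripper_force: 9.1
```

```bash
python3 - <<'E'
from rig import robot
from m import *
grab(robot,"top","t8"); grab(robot,"scene","s8")
b=blob("s8",(211,204),10,0,110),blob("t8",(280.4,149),10,0,110)
p=tri([("s8",b[0][0]),("t8",b[1][0])])[0]; s=robot.observe(); print(p,s["ee_pos"],s["force"])
if p[2]>.105: print(robot.job_done())
E
```

```text
[ 0.65242741 -0.04625574  0.10982706] [ 0.43879526 -0.00947457  0.04388223] [-5.75198456 -1.01439549 17.56661449]
the job is handed in; nothing more can be done
None
```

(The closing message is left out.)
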